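Set the casting flasks on their rubber bases

TASK

Three perforated steel casting flasks (open tubes) and three dark grey rubber flask bases stand scattered on the bench. Set each flask upright on the base of its own size, the smallest on the smallest, the middle one on the middle one and the largest on the largest, well centred so that its foot sits flat on the base inside the rim and over the knob. Leave the jar, the tape roll and the little white bottle standing where they are.

Things in the scene. Friction and masses are not known exactly. Their poses are not given: they have to be found in the camera images.
- flask_small_center (a point): The small casting flask: a plain steel tube with rows of round dark perforations, open at both ends, standing upright and loose; outer diameter 34 mm, height 40 mm, wall 2.5 mm. The point is its centre, on the axis half-way up (20 mm above its foot); z along the axis, upwards.
- flask_middle_center (a point): The middle casting flask: a plain steel tube with rows of round dark perforations, open at both ends, standing upright and loose; outer diameter 49 mm, height 56 mm, wall 2.5 mm. The point is its centre, on the axis half-way up (28 mm above its foot); z along the axis, upwards.
- flask_large_center (a point): The large casting flask: a plain steel tube with rows of round dark perforations, open at both ends, standing upright and loose; outer diameter 64 mm, height 72 mm, wall 2.5 mm. The point is its centre, on the axis half-way up (36 mm above its foot); z along the axis, upwards.
- base_small: The small flask base: a flat round dark grey rubber dish, outer diameter 64 mm, that does not move. Its flat floor is 8 mm above the bench; round it runs a 3 mm high, 3.5 mm wide rim of inner diameter 57 mm, and in the middle stands a cone-shaped knob, 8 mm wide at its foot and 10 mm high above the floor, which goes up inside the flask. Origin at the centre of the underside, on the bench; z up.
- base_middle: The middle flask base: a flat round dark grey rubber dish, outer diameter 79 mm, that does not move. Its flat floor is 8 mm above the bench; round it runs a 3 mm high, 3.5 mm wide rim of inner diameter 72 mm, and in the middle stands a cone-shaped knob, 23 mm wide at its foot and 10 mm high above the floor, which goes up inside the flask. Origin at the centre of the underside, on the bench; z up.
- base_large: The large flask base: a flat round dark grey rubber dish, outer diameter 94 mm, that does not move. Its flat floor is 8 mm above the bench; round it runs a 3 mm high, 3.5 mm wide rim of inner diameter 87 mm, and in the middle stands a cone-shaped knob, 38 mm wide at its foot and 10 mm high above the floor, which goes up inside the flask. Origin at the centre of the underside, on the bench; z up.
- jar: Bystander: teal plastic jar with lid, 60 mm in diameter, 60 mm high, loose; origin at the centre of its underside.
- tape: Bystander: roll of pale tape lying flat, 58 mm in diameter, 24 mm high, loose; origin at the centre of its underside.
- bottle: Bystander: small white square-bodied bottle with a grey round cap, 46 x 46 x 71 mm, loose; origin at the centre of its underside.

How it is judged:
At the end, for the whole second after the job is handed in: Each flask stands upright (within 0.08 rad) on the base of its own size, its axis within 10 mm of the base's centre and its foot within 4 mm of the height of the base's floor, released and at rest (horizontal distance between flask_small_center and base_small below 0.01 m and z of flask_small_center in the frame of base_small between 0.024 and 0.032 m and angle between each of flask_small_center, flask_middle_center, flask_large_center's own z axis and vertical below 0.08 rad and horizontal distance between flask_middle_center and base_middle below 0.01 m and z of flask_middle_center in the frame of base_middle between 0.032 and 0.04 m and horizontal distance between flask_large_center and base_large below 0.01 m and z of flask_large_center in the frame of base_large between 0.04 and 0.048 m); the robot touches nothing.
It fails at once if the jar is moved more than 2 cm or tipped over (distance of jar from where it was at the start of the episode above 0.02 m or angle between jar's own z axis and vertical above 0.5 rad).
It fails at once if the tape roll is moved more than 2 cm or tipped over (distance of tape from where it was at the start of the episode above 0.02 m or angle between tape's own z axis and vertical above 0.5 rad).
It fails at once if the bottle is moved more than 2 cm or tipped over (distance of bottle from where it was at the start of the episode above 0.02 m or angle between bottle's own z axis and vertical above 0.5 rad).
It also fails if it takes over 88 s, if anything falls off the work surface, if the arm or the gripper's body presses on something with over 40 N, if the wrist force passes 120 N, or if a joint passes its speed limit or range.

ROBOT

A 6-joint arm with a two-finger parallel gripper is mounted at the origin on the work surface; the furniture and walls round the work are solid. World frame = base frame: x ahead of the robot, y to its left, z up, the work surface at z = 0. Lengths are in m, angles in rad, forces in N, time in s.
With the tool pointing down it reaches from about 0.225 to 0.875 m from the base axis. Payload 3.4 kg.
Tool frame: the origin (TCP) lies at the very end of the fingers, on their centre line; the grasp point (between the pads) lies 19 mm behind it (manip.grasp_offset is the distance from the TCP to the grasp point, in m); x points along the fingers, y is the direction in which the jaws open and shut, and the axes are right-handed (so a half turn about x gives the same grasp; the last joint's range is limited). The gripper opens to 85 mm and grips with 20 to 120 N. Pads are 22 mm wide; open, the fingers measure 114 mm over their backs; the gripper's body (76 mm by 85 mm) begins 54 mm behind the grasp point. The pads swing forward as they close: fully open they stand 13 mm farther back than shut.
Start: joints at [1.21, 0.276, 1.505, -0, 1.361, -0.121], TCP at [0.137, 0.559, 0.231] pointing down, gripper open.
Joint ranges: [-2.89, 2.89], [-0.75, 2.08], [0.22, 2.7], [-1.18, 4.32], [0.11, 2.71], [-2.7, 2.7]. Speed limits (rad/s): [2.57, 2.57, 3.14, 3.14, 3.14, 3.14].

INTERFACE

Orientations are given as a unit quaternion [w, x, y, z].
In Python, from rig import manip gives the robot as it stands.
- The arm moves only by the tool step_arm, never from a script. Its argument "increments" is a list of rows, each an object with "grip": the opening, from 0 (shut) to 1 (fully open); "delta_pos": the shift along the world's x, y, z in m, a list of three; "twist": the turn about the world's z in degrees. A call has 1 to 10 rows; each row shifts and turns the commanded pose from where the row before left it; what a row does not reach is not made up. A row lasts 1/12 s, in which the tool goes at most 41.7 mm and 7.16 degrees, less where a joint would pass 70% of its speed; a pose out of reach is approached as far as the arm can. A call with a gripper value outside its range is refused whole. The fingers move at their own pace and stop on an object; "force" is the grip in N (left out, the last holds). Time passes only in rows, so rows that do not move let the fingers close. It gives the time, the measured TCP pose, the force and the opening at its end, in the units of the state.
- manip.get_state(): the state, without advancing time (a new reading comes with each control period).
- manip.get_image(name): name is "scene" or "top" or "wrist"; returns a dict with "img" (384x512x3 uint8, red, green, blue), "fx", "fy", "cx", "cy" (pixels), "D" ([k1, k2, p1, p2, k3] as OpenCV has them; the pictures are not rectified), "rvec" (rotation vector, rad) and "tvec" (3), from world to camera coordinates, as OpenCV has them; the wrist camera has in their place "mount" (4x4, takes a point from camera to tool coordinates, whose origin is the TCP and whose axes are the tool frame's). Camera axes: x right, y down, z forward; pixel columns grow to the right and rows downward; lengths in m; the calibration is good to about 2 mm. A picture is of the moment at which its call begins: read the wrist's pose just before it. There is no depth.
- manip.sign_off(): hands the job in, once; it reports no verdict.
The state is a dict: "clock": time; "qpos": joint angles; "qd": joint speeds; "effort": joint torques, N m; "position": TCP position; "ee_rot": TCP orientation; "contact_force": force on the tool from outside, world axes, zero at the start; "moment": the same for the moment, N m; "width": finger opening in m.
Only numpy, scipy, OpenCV 4.12 (cv2) and the standard library are available. Lean on these libraries where they do the work, as an engineer would, in place of code of your own. Each camera call takes 0.05 s, during which the arm holds its last target. There are 200 camera calls.

## Working session

There is one attempt and no reset: what is moved stays moved. The work goes in short steps, Python scripts to look and compute and a tool call to move; the robot and the scene stay as the last step left them, time stands still between calls to the robot, and variables do not carry over. Pictures are saved under pics/ and viewed, about 12 in all and at most 16, crops included, and the job is handed in when it is done.

Besides the shell and the picture viewer there is one more tool, called after "Request:" as name([rows], argument=value, ...), one row to a line, values as JSON. step_arm: Moves the arm, as the interface text tells. Its arguments: {"type":"object","properties":{"increments":{"type":"array"},"force":{"type":"number"}},"required":["increments"]}

```bash
mkdir -p pics; python3 - <<'E'
from rig import manip
import cv2,pickle
d={}
for n in ("scene","top"):
    r=manip.get_image(n); d[n]=r
    cv2.imwrite(f"pics/{n}0.png",cv2.resize(r["img"][:,:,::-1],(800,600)))
    print(n,{k:v for k,v in r.items() if k!="img"})
pickle.dump(d,open("d0.pkl","wb"))
print(manip.get_state())
E
```

```text
scene {'fx': 493.35947606891295, 'fy': 493.35947606891295, 'cx': 261.8876022887192, 'cy': 185.9067737958213, 'D': array([-0.06060974,  0.        ,  0.        ,  0.        ,  0.        ]), 'rvec': array([ 1.98390541, -1.13681813,  0.5800478 ]), 'tvec': array([-0.21649013,  0.31730006,  1.21335165])}
top {'fx': 484.811196842392, 'fy': 484.811196842392, 'cx': 252.1884906879371, 'cy': 190.48185547063449, 'D': array([-0.02533978,  0.        ,  0.        ,  0.        ,  0.        ]), 'rvec': array([ 2.08298467, -2.14096796,  0.22033383]), 'tvec': array([0.05818336, 0.48335186, 1.46696114])}
{'clock': 0.1, 'qpos': array([ 1.20999285e+00,  2.76537962e-01,  1.50603549e+00,  2.36233849e-06,
        1.36069721e+00, -1.20976769e-01]), 'qd': array([ 0.00085861, -0.00223771, -0.00502675,  0.0008266 ,  0.00119962,
       -0.00164038]), 'effort': array([ 4.76520690e-04, -4.17708778e+01, -2.46400416e+01, -1.46692009e-04,
        5.85646936e-03,  1.90569114e-05]), 'position': array([0.13640179, 0.55808962, 0.23051113]), 'ee_rot': array([ 0.70188646,  0.08401269,  0.70217111, -0.08516457]), 'contact_force': array([0.20698749, 0.08728549, 0.42685765]), 'moment': array([-0.02920088,  0.00377325, -0.00429379]), 'width': 0.08564988878546702}
```

View pics/top0.png

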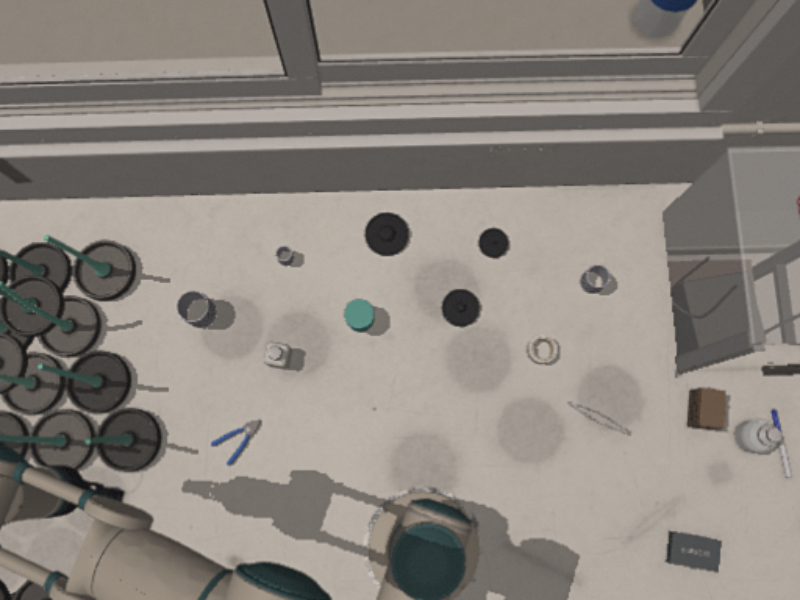

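View pics/scene0.png

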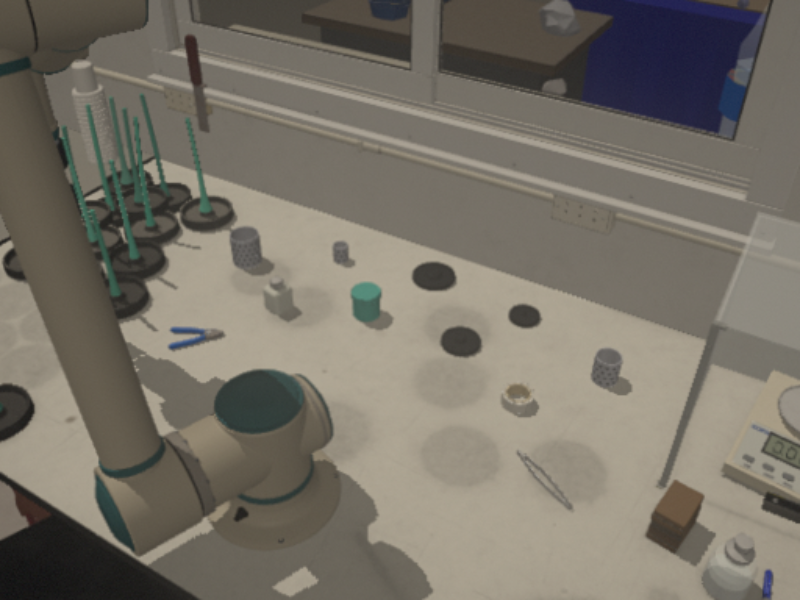

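The top view shows, in 800x600 pixels:
- **Flasks:** large at (197,309), small at (285,256), middle at (596,278).
- **Bases:** large at (387,234), small at (493,243), middle at (461,308).
- **Bystanders:** jar at (360,315), tape at (543,349), bottle at (278,354).

The scene view agrees with this.

```bash
cat > h.py <<'E'
import numpy as np,cv2
def ray(r,uv,z,R=None,t=None):
    """pixel -> world point on plane z (fixed cameras: rvec/tvec)"""
    K=np.array([[r["fx"],0,r["cx"]],[0,r["fy"],r["cy"]],[0,0,1]])
    p=cv2.undistortPoints(np.array([[uv]],float),K,r["D"])[0,0]
    if R is None:
        Rw=cv2.Rodrigues(r["rvec"])[0].T; o=-Rw@r["tvec"]
    else: Rw,o=R,t
    d=Rw@np.array([p[0],p[1],1]); return o+d*(z-o[2])/d[2]
def wristpose(r,s):
    w,x,y,z=s["ee_rot"]
    from scipy.spatial.transform import Rotation as Ro
    R=Ro.from_quat([x,y,z,w]).as_matrix(); M=r["mount"]
    return R@M[:3,:3], R@M[:3,3]+s["position"]
E
python3 - <<'E'
import pickle,cv2,numpy as np
from h import *
d=pickle.load(open("d0.pkl","rb")); S=.64
dark=lambda im:(im.max(2)<60).astype(np.uint8)
for cam,b in (("top",dict(large=(387,234),small=(493,243),middle=(461,308))),("scene",dict(large=(434,276),small=(524,316),middle=(461,341)))):
    n,l,st,c=cv2.connectedComponentsWithStats(dark(d[cam]["img"]))
    for k,p in b.items():
        p=np.array(p)*S
        i=min(range(1,n),key=lambda i:np.hypot(*(c[i]-p))+(1e3 if st[i][4]<50 else 0))
        cs,_=cv2.findContours((l==i).astype(np.uint8),cv2.RETR_EXTERNAL,cv2.CHAIN_APPROX_NONE)
        e=cv2.fitEllipse(cs[0]); print(cam,k,st[i][4],e[0],e[1],ray(d[cam],e[0],.009).round(4))
for k,p,h in (("large",(193,305),.072),("small",(284,252),.04),("middle",(596,272),.056),("jar",(360,315),.06),("tape",(543,349),.024),("bottle",(278,354),.06)):
    print(k,ray(d["top"],np.array(p)*S,h).round(3))
o=[]
for cam,ps in (("top",[(200,309),(285,256),(596,278)]),("scene",[(246,248),(341,252),(606,368)])):
    row=[]
    for p in ps:
        x,y=(np.array(p)*S).astype(int); c=d[cam]["img"][y-16:y+16,x-16:x+16,::-1]; print(cam,x-16,y-16)
        row.append(cv2.resize(c,(256,256),interpolation=cv2.INTER_NEAREST))
    o.append(np.hstack(row))
cv2.imwrite("pics/crops.png",np.vstack(o))
E
```

```text
top large 571 (247.15785217285156, 149.4970245361328) (25.66887664794922, 26.47781753540039) [0.6311 0.0575 0.009 ]
top small 259 (315.4588623046875, 155.13343811035156) (16.967580795288086, 17.669330596923828) [ 0.6058 -0.1651  0.009 ]
top middle 420 (294.3284912109375, 196.681640625) (21.888465881347656, 22.603992462158203) [ 0.4694 -0.0898  0.009 ]
scene large 1766 (336.5948181152344, 22.694250106811523) (69.60209655761719, 103.99920654296875) [2.1665 0.489  0.009 ]
scene small 1766 (336.5948181152344, 22.694250106811523) (69.60209655761719, 103.99920654296875) [2.1665 0.489  0.009 ]
scene middle 69 (164.70347595214844, 264.9956359863281) (19.20330238342285, 41.836978912353516) [0.1125 0.1194 0.009 ]
large [0.476 0.442 0.072]
small [0.589 0.267 0.04 ]
middle [ 0.525 -0.363  0.056]
jar [0.449 0.113 0.06 ]
tape [ 0.376 -0.252  0.024]
bottle [0.376 0.276 0.06 ]
top 112 181
top 166 147
top 365 161
scene 141 142
scene 202 145
scene 371 219
```

View pics/crops.png

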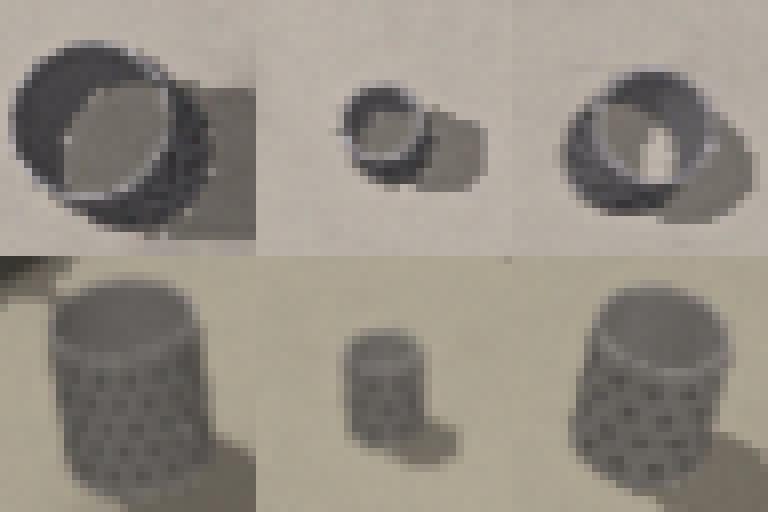

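The crops show the three flask top rings clearly. In native top-view pixels they lie at about (122.9,195.5), (181.6,161.8) and (382.3,176.4).

```bash
python3 - <<'E'
import pickle
from h import *
from rig import manip
d=pickle.load(open("d0.pkl","rb"))
for k,p,h in (("large",(122.9,195.5),.072),("small",(181.6,161.75),.04),("middle",(382.25,176.4),.056)): print(k,ray(d["top"],p,h).round(4))
# scene: top ring centres (crop px/8+offset-.5)
for k,p,h in (("large",(141+124/8-.5,142+63/8-.5),.072),("small",(202+128/8-.5,145+93/8-.5),.04),("middle",(371+148/8-.5,219+75/8-.5),.056)): print(k,ray(d["scene"],p,h).round(4))
r=d["scene"]; g=r["img"].max(2)
for k,(x,y) in dict(large=(434,276),small=(524,316),middle=(461,341)).items():
    x,y=int(x*.64),int(y*.64); w=(g[y-20:y+21,x-20:x+21]<85).astype(np.uint8)
    n,l,st,c=cv2.connectedComponentsWithStats(w); i=l[20,20]; print(k,i,st[i],ray(r,c[i]+[x-20,y-20],.009).round(4))
print(manip.get_image("wrist")["mount"].round(3))
E
```

```text
large [0.4755 0.4441 0.072 ]
small [0.587  0.2677 0.04  ]
middle [ 0.5175 -0.3647  0.056 ]
large [0.4749 0.4406 0.072 ]
small [0.5874 0.2664 0.04  ]
middle [ 0.5168 -0.3675  0.056 ]
large 1 [  8  12  26  18 377] [0.6264 0.0515 0.009 ]
small 1 [ 11  13  19  14 212] [ 0.6018 -0.1704  0.009 ]
middle 1 [  8  12  25  18 365] [ 0.4656 -0.0958  0.009 ]
[[ 0.    -0.318  0.948 -0.143]
 [ 1.     0.002  0.    -0.   ]
 [-0.002  0.948  0.318 -0.082]
 [ 0.     0.     0.     1.   ]]
```

Request:
step_arm([
  {"delta_pos": [0, -0.032, 0], "twist": 0, "grip": 1},
  {"delta_pos": [0, -0.032, 0], "twist": 0, "grip": 1},
  {"delta_pos": [0, -0.032, 0], "twist": 0, "grip": 1},
  {"delta_pos": [0.039, -0.02, 0], "twist": 0, "grip": 1},
  {"delta_pos": [0.04, 0, 0], "twist": 0, "grip": 1},
  {"delta_pos": [0.04, 0, -0.01], "twist": 0, "grip": 1},
  {"delta_pos": [0.04, 0, -0.01], "twist": 0, "grip": 1},
  {"delta_pos": [0.04, 0, -0.01], "twist": 0, "grip": 1},
  {"delta_pos": [0.04, 0, -0.01], "twist": 0, "grip": 1},
  {"delta_pos": [0.04, 0, 0], "twist": 0, "grip": 1},
], force=40)

```text
clock: 0.98
position: [0.4144, 0.4421, 0.1888]
ee_rot: [0.701, 0.084, 0.703, -0.086]
contact_force: [0.6, 0.5, -1.3]
width: 0.0852
```

Request:
step_arm([
  {"delta_pos": [0.04, 0, 0], "twist": 0, "grip": 1},
  {"delta_pos": [0.02, 0, -0.01], "twist": 0, "grip": 1},
  {"delta_pos": [0, 0, 0], "twist": 0, "grip": 1},
  {"delta_pos": [0, 0, 0], "twist": 0, "grip": 1},
  {"delta_pos": [0, 0, 0], "twist": 0, "grip": 1},
])

```text
clock: 1.4
position: [0.4726, 0.4433, 0.1808]
ee_rot: [0.701, 0.084, 0.703, -0.085]
contact_force: [0.8, -0.6, 0.2]
width: 0.0852
```

```bash
cat > look.py <<'E'
import sys,pickle,cv2
from rig import manip
from h import *
s=manip.get_state(); r=manip.get_image("wrist")
pickle.dump((s,r),open(sys.argv[1]+".pkl","wb"))
cv2.imwrite(f"pics/{sys.argv[1]}.png",r["img"][:,:,::-1])
print(s["clock"],s["position"].round(4),s["qpos"].round(2),s["width"])
E
python3 look.py w1
```

```text
1.4 [0.4726 0.4433 0.1808] [ 0.65  0.42  1.42  0.    1.31 -0.69] 0.0851618212278466
```

View pics/w1.png

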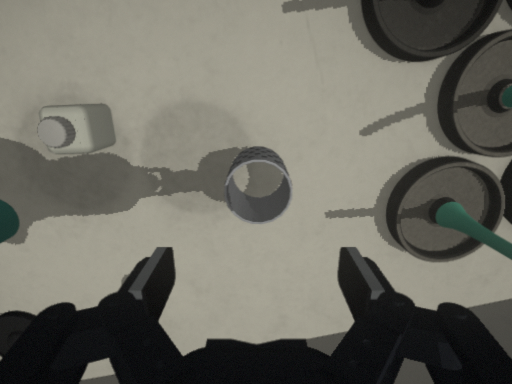

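The ring of the large flask is at x 226–292, y 160–222 with its centre at (259,191). Nothing stands near the fingers.

```bash
python3 - <<'E'
import pickle
from h import *
s,r=pickle.load(open("w1.pkl","rb")); R,t=wristpose(r,s)
for p in ((259,191),(226,191),(292,191),(259,160),(259,222)): print(ray(r,p,.072,R,t).round(4))
E
```

```text
[0.4753 0.445  0.072 ]
[0.4681 0.4153 0.072 ]
[0.4825 0.4747 0.072 ]
[0.447  0.4518 0.072 ]
[0.5058 0.4377 0.072 ]
```

Request:
step_arm([
  {"delta_pos": [0.003, 0.001, -0.035], "twist": 0, "grip": 1},
  {"delta_pos": [0, 0, -0.035], "twist": 0, "grip": 1},
  {"delta_pos": [0, 0, -0.035], "twist": 0, "grip": 1},
  {"delta_pos": [0, 0, -0.025], "twist": 0, "grip": 1},
  {"delta_pos": [0, 0, -0.016], "twist": 0, "grip": 1},
  {"delta_pos": [0, 0, 0], "twist": 0, "grip": 0.6},
  {"delta_pos": [0, 0, 0], "twist": 0, "grip": 0.6},
  {"delta_pos": [0, 0, 0], "twist": 0, "grip": 0.6},
  {"delta_pos": [0, 0, 0], "twist": 0, "grip": 0.6},
  {"delta_pos": [0, 0, 0], "twist": 0, "grip": 0.6},
], force=40)

```text
clock: 2.28
position: [0.4771, 0.4452, 0.0369]
ee_rot: [0.703, 0.085, 0.701, -0.084]
contact_force: [-0.0, -1.1, -2.6]
width: 0.0627
```

Request:
step_arm([
  {"delta_pos": [0, 0, 0], "twist": 0, "grip": 0.6},
  {"delta_pos": [0, 0, 0], "twist": 0, "grip": 0.6},
])

```text
clock: 2.45
position: [0.4768, 0.4447, 0.0359]
ee_rot: [0.702, 0.085, 0.702, -0.084]
contact_force: [0.4, 0.4, -2.9]
width: 0.0629
```

Request:
step_arm([
  {"delta_pos": [0, 0, 0.02], "twist": 0, "grip": 0.6},
  {"delta_pos": [0, 0, 0.035], "twist": 0, "grip": 0.6},
  {"delta_pos": [0, 0, 0.035], "twist": 0, "grip": 0.6},
  {"delta_pos": [0, -0.02, 0.03], "twist": 0, "grip": 0.6},
  {"delta_pos": [0.01, -0.035, 0.015], "twist": 0, "grip": 0.6},
  {"delta_pos": [0.02, -0.035, 0], "twist": 0, "grip": 0.6},
  {"delta_pos": [0.02, -0.035, 0], "twist": 0, "grip": 0.6},
  {"delta_pos": [0.02, -0.035, 0], "twist": 0, "grip": 0.6},
  {"delta_pos": [0.02, -0.035, 0], "twist": 0, "grip": 0.6},
  {"delta_pos": [0.02, -0.035, 0], "twist": 0, "grip": 0.6},
])

```text
clock: 3.28
position: [0.5872, 0.2128, 0.1707]
ee_rot: [0.702, 0.085, 0.702, -0.084]
contact_force: [0.7, 0.9, -2.7]
width: 0.0632
```

Request:
step_arm([
  {"delta_pos": [0.02, -0.025, 0], "twist": 0, "grip": 0.6},
  {"delta_pos": [0.01, -0.02, 0], "twist": 0, "grip": 0.6},
  {"delta_pos": [0, 0, 0], "twist": 0, "grip": 0.6},
  {"delta_pos": [0, 0, 0], "twist": 0, "grip": 0.6},
  {"delta_pos": [0, 0, 0], "twist": 0, "grip": 0.6},
])

```text
clock: 3.7
position: [0.6161, 0.1698, 0.1702]
ee_rot: [0.702, 0.085, 0.702, -0.085]
contact_force: [-0.1, -0.0, -2.0]
width: 0.0627
```

```bash
python3 look.py w2
```

```text
3.7 [0.6161 0.1698 0.1702] [ 0.16  0.41  1.46  0.    1.28 -1.17] 0.06272683516325378
```

View pics/w2.png

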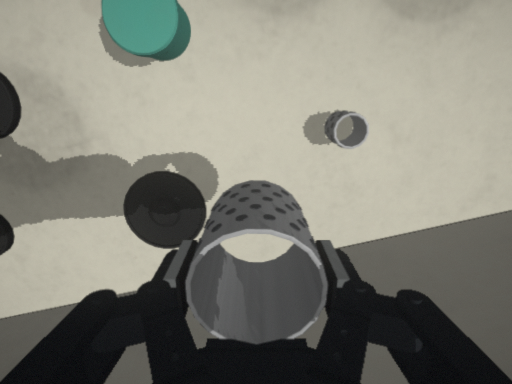

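The large base is at x 124–206, y 170–248. The held flask is straight between the pads, and the small flask's ring is at about (350,130).

```bash
python3 - <<'E'
import pickle
from h import *
s,r=pickle.load(open("w2.pkl","rb")); R,t=wristpose(r,s)
m=(r["img"].max(2)<75).astype(np.uint8); m[:160]=0;m[260:]=0;m[:,:110]=0;m[:,215:]=0
n,l,st,c=cv2.connectedComponentsWithStats(m); i=1+st[1:,4].argmax()
cs,_=cv2.findContours((l==i).astype(np.uint8),cv2.RETR_EXTERNAL,cv2.CHAIN_APPROX_NONE)
P=np.array([ray(r,p,.010,R,t)[:2] for p in cv2.convexHull(max(cs,key=len))[:,0].astype(float)])
print(st[i],cv2.minEnclosingCircle(P.astype(np.float32)),cv2.fitEllipse(P.astype(np.float32)))
print("small",ray(r,(350,130),.04,R,t).round(4),"held",ray(r,(257,284),s["position"][2]+.036,R,t).round(4))
E
```

```text
[ 124  171   82   89 5107] ((0.6439940929412842, 0.06258702278137207), 0.0574062205851078) ((0.640613317489624, 0.05937837436795235), (0.09339822083711624, 0.11269766092300415), 94.68082427978516)
small [0.5873 0.2674 0.04  ] held [0.6137 0.1705 0.2062]
```

```bash
python3 - <<'E'
import pickle
from h import *
s,r=pickle.load(open("w2.pkl","rb")); R,t=wristpose(r,s)
m=(r["img"].max(2)<75).astype(np.uint8); m[:160]=0;m[246:]=0;m[:,:110]=0;m[:,206:]=0; m[232:,180:]=0
cs,_=cv2.findContours(m,cv2.RETR_EXTERNAL,cv2.CHAIN_APPROX_NONE)
h=max(cs,key=cv2.contourArea)[:,0].astype(float); h=h[(h[:,1]<244)&~((h[:,1]>228)&(h[:,0]>176))]
P=np.array([ray(r,p,.008,R,t)[:2] for p in h])
A=np.c_[2*P,np.ones(len(P))]; x=np.linalg.lstsq(A,(P**2).sum(1),rcond=None)[0]
print(x[:2],np.sqrt(x[2]+x[:2]@x[:2]), [ray(r,p,z,R,t).round(4) for p,z in (((165,209),.008),((163,212),.012))])
E
```

```text
[0.63411006 0.05712556] 0.046857948268048434 [array([0.632 , 0.0582, 0.008 ]), array([0.6337, 0.0565, 0.012 ])]
```

Request:
step_arm([
  {"delta_pos": [0.0055, -0.035, 0], "twist": 0, "grip": 0.6},
  {"delta_pos": [0.007, -0.039, 0], "twist": 0, "grip": 0.6},
  {"delta_pos": [0.007, -0.039, 0], "twist": 0, "grip": 0.6},
  {"delta_pos": [0, 0, -0.02], "twist": 0, "grip": 0.6},
  {"delta_pos": [0, 0, -0.03], "twist": 0, "grip": 0.6},
  {"delta_pos": [0, 0, -0.03], "twist": 0, "grip": 0.6},
  {"delta_pos": [0, 0, -0.02], "twist": 0, "grip": 0.6},
  {"delta_pos": [0, 0, 0], "twist": 0, "grip": 0.6},
  {"delta_pos": [0, 0, 0], "twist": 0, "grip": 0.6},
  {"delta_pos": [0, 0, 0], "twist": 0, "grip": 0.6},
])

```text
clock: 4.58
position: [0.6372, 0.0575, 0.0719]
ee_rot: [0.703, 0.084, 0.701, -0.084]
contact_force: [-0.2, 0.3, -2.3]
width: 0.0633
```

Next I lower 28 mm and correct x by −1.5 mm.

Request:
step_arm([
  {"delta_pos": [-0.0015, 0, -0.012], "twist": 0, "grip": 0.6},
  {"delta_pos": [0, 0, -0.01], "twist": 0, "grip": 0.6},
  {"delta_pos": [0, 0, -0.004], "twist": 0, "grip": 0.6},
  {"delta_pos": [0, 0, -0.001], "twist": 0, "grip": 0.6},
  {"delta_pos": [0, 0, 0], "twist": 0, "grip": 0.6},
  {"delta_pos": [0, 0, 0], "twist": 0, "grip": 0.6},
  {"delta_pos": [0, 0, 0], "twist": 0, "grip": 0.6},
])

```text
clock: 5.17
position: [0.6352, 0.0566, 0.0439]
ee_rot: [0.702, 0.085, 0.702, -0.084]
contact_force: [0.5, 0.4, -1.7]
width: 0.0633
```

Request:
step_arm([
  {"delta_pos": [0, 0, -0.001], "twist": 0, "grip": 0.6},
  {"delta_pos": [0, 0, 0], "twist": 0, "grip": 0.6},
  {"delta_pos": [0, 0, 0], "twist": 0, "grip": 0.85},
  {"delta_pos": [0, 0, 0], "twist": 0, "grip": 1},
  {"delta_pos": [0, 0, 0], "twist": 0, "grip": 1},
  {"delta_pos": [0, 0, 0], "twist": 0, "grip": 1},
  {"delta_pos": [0, 0, 0], "twist": 0, "grip": 1},
  {"delta_pos": [0, 0, 0.02], "twist": 0, "grip": 1},
  {"delta_pos": [0, 0, 0.035], "twist": 0, "grip": 1},
  {"delta_pos": [0, 0, 0.035], "twist": 0, "grip": 1},
])

```text
clock: 6.0
position: [0.6334, 0.0566, 0.1317]
ee_rot: [0.701, 0.084, 0.703, -0.085]
contact_force: [1.4, 0.3, 0.3]
width: 0.0852
```

Request:
step_arm([
  {"delta_pos": [0, 0.01, 0.035], "twist": 0, "grip": 1},
  {"delta_pos": [-0.008, 0.035, 0], "twist": 0, "grip": 1},
  {"delta_pos": [-0.01, 0.035, 0], "twist": 0, "grip": 1},
  {"delta_pos": [-0.01, 0.035, 0], "twist": 0, "grip": 1},
  {"delta_pos": [-0.01, 0.035, 0], "twist": 0, "grip": 1},
  {"delta_pos": [-0.008, 0.035, 0], "twist": 0, "grip": 1},
  {"delta_pos": [0, 0.025, 0], "twist": 0, "grip": 1},
  {"delta_pos": [0, 0, 0], "twist": 0, "grip": 1},
  {"delta_pos": [0, 0, 0], "twist": 0, "grip": 1},
  {"delta_pos": [0, 0, 0], "twist": 0, "grip": 1},
])

```text
clock: 6.83
position: [0.5886, 0.2661, 0.167]
ee_rot: [0.702, 0.084, 0.702, -0.085]
contact_force: [0.1, -0.6, 0.3]
width: 0.0856
```

```bash
python3 look.py w3
```

```text
6.8333 [0.5886 0.2661 0.167 ] [ 0.32  0.42  1.44 -0.    1.28 -1.01] 0.08557918641830034
```

View pics/w3.png

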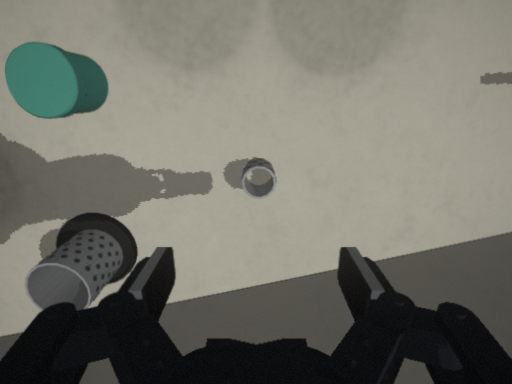

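The large flask stands on its base. The small flask's ring is at (259,181), centred between the jaws.

Request:
step_arm([
  {"delta_pos": [-0.001, 0.001, -0.035], "twist": 0, "grip": 1},
  {"delta_pos": [0, 0, -0.035], "twist": 0, "grip": 1},
  {"delta_pos": [0, 0, -0.035], "twist": 0, "grip": 1},
  {"delta_pos": [0, 0, -0.03], "twist": 0, "grip": 1},
  {"delta_pos": [0, 0, -0.015], "twist": 0, "grip": 1},
  {"delta_pos": [0, 0, -0.004], "twist": 0, "grip": 0.7},
  {"delta_pos": [0, 0, 0], "twist": 0, "grip": 0.3},
  {"delta_pos": [0, 0, 0], "twist": 0, "grip": 0.3},
  {"delta_pos": [0, 0, 0], "twist": 0, "grip": 0.3},
  {"delta_pos": [0, 0, 0], "twist": 0, "grip": 0.3},
], force=40)

```text
clock: 7.72
position: [0.5893, 0.2677, 0.0155]
ee_rot: [0.703, 0.085, 0.701, -0.084]
contact_force: [0.6, -1.5, 2.1]
width: 0.0328
```

Request:
step_arm([
  {"delta_pos": [0, 0, 0], "twist": 0, "grip": 0.3},
  {"delta_pos": [0, 0, 0], "twist": 0, "grip": 0.3},
  {"delta_pos": [0, 0, 0], "twist": 0, "grip": 0.3},
  {"delta_pos": [0, 0, 0], "twist": 0, "grip": 0.3},
])

```text
clock: 8.05
position: [0.5893, 0.2677, 0.0155]
ee_rot: [0.703, 0.085, 0.701, -0.084]
contact_force: [0.0, -1.3, 5.8]
width: 0.0331
```

Request:
step_arm([
  {"delta_pos": [0, 0, 0.003], "twist": 0, "grip": 0.55},
  {"delta_pos": [0, 0, 0.004], "twist": 0, "grip": 0.55},
  {"delta_pos": [0, 0, 0.003], "twist": 0, "grip": 0.55},
  {"delta_pos": [0, 0, 0], "twist": 0, "grip": 0.55},
  {"delta_pos": [0, 0, 0], "twist": 0, "grip": 0.3},
  {"delta_pos": [0, 0, 0], "twist": 0, "grip": 0.3},
  {"delta_pos": [0, 0, 0], "twist": 0, "grip": 0.3},
  {"delta_pos": [0, 0, 0], "twist": 0, "grip": 0.3},
  {"delta_pos": [0, 0, 0], "twist": 0, "grip": 0.3},
])

```text
clock: 8.8
position: [0.5877, 0.2677, 0.0238]
ee_rot: [0.702, 0.085, 0.702, -0.084]
contact_force: [-0.6, -1.1, 4.9]
width: 0.0322
```

Request:
step_arm([
  {"delta_pos": [0, 0, 0.015], "twist": 0, "grip": 0.3},
  {"delta_pos": [0, 0, 0.035], "twist": 0, "grip": 0.3},
  {"delta_pos": [0, 0, 0.035], "twist": 0, "grip": 0.3},
  {"delta_pos": [0, 0, 0.035], "twist": 0, "grip": 0.3},
  {"delta_pos": [0, -0.018, 0.03], "twist": 0, "grip": 0.3},
  {"delta_pos": [0, -0.035, 0], "twist": 0, "grip": 0.3},
  {"delta_pos": [0, -0.035, 0], "twist": 0, "grip": 0.3},
  {"delta_pos": [0, -0.035, 0], "twist": 0, "grip": 0.3},
  {"delta_pos": [0, -0.035, 0], "twist": 0, "grip": 0.3},
  {"delta_pos": [0, -0.035, 0], "twist": 0, "grip": 0.3},
])

```text
clock: 9.63
position: [0.587, 0.0731, 0.1727]
ee_rot: [0.702, 0.084, 0.702, -0.084]
contact_force: [0.0, -0.6, -1.1]
width: 0.0323
```

Request:
step_arm([
  {"delta_pos": [0.005, -0.035, 0], "twist": 0, "grip": 0.3},
  {"delta_pos": [0.005, -0.035, 0], "twist": 0, "grip": 0.3},
  {"delta_pos": [0, -0.035, 0], "twist": 0, "grip": 0.3},
  {"delta_pos": [0, 0, 0], "twist": 0, "grip": 0.3},
  {"delta_pos": [0, 0, 0], "twist": 0, "grip": 0.3},
  {"delta_pos": [0, 0, 0], "twist": 0, "grip": 0.3},
])

```text
clock: 10.13
position: [0.5972, -0.0301, 0.1727]
ee_rot: [0.701, 0.085, 0.702, -0.085]
contact_force: [-0.1, 0.6, -0.2]
width: 0.0322
```

```bash
python3 look.py w4
```

```text
10.1333 [ 0.5972 -0.0301  0.1727] [-0.17  0.35  1.55  0.    1.25 -1.5 ] 0.03222180752536899
```

View pics/w4.png

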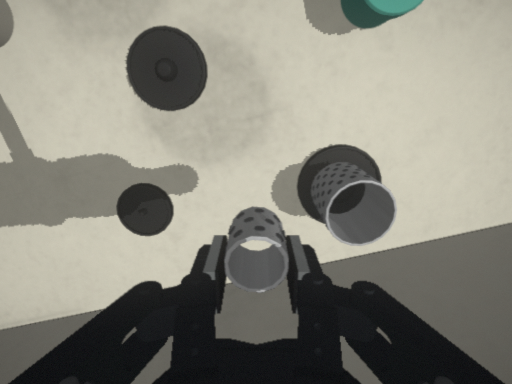

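The small base is at about (145,209) and the middle base at (166,68). The held small flask is upright, its ring centred at about (256,265). The placed large flask has its ring at (360,212).

```bash
cat > fit.py <<'E'
from h import *
def circ(r,R,t,box,z,th=75):
    x0,y0,x1,y1=box; m=(r["img"].max(2)[y0:y1,x0:x1]<th).astype(np.uint8)
    cs,_=cv2.findContours(m,cv2.RETR_EXTERNAL,cv2.CHAIN_APPROX_NONE)
    h=max(cs,key=cv2.contourArea)[:,0].astype(float)+[x0,y0]
    P=np.array([ray(r,p,z,R,t)[:2] for p in h])
    x=np.linalg.lstsq(np.c_[2*P,np.ones(len(P))],(P**2).sum(1),rcond=None)[0]
    return x[:2].round(4),np.sqrt(x[2]+x[:2]@x[:2]).round(4)
E
python3 - <<'E'
import pickle
from fit import *
s,r=pickle.load(open("w4.pkl","rb")); R,t=wristpose(r,s)
for th in (65,75,85): print(th,"small",circ(r,R,t,(105,172,185,248),.008,th),"middle",circ(r,R,t,(115,15,218,122),.008,th))
print("held",ray(r,(256,264.5),s["position"][2]+.0162,R,t).round(4))
print("large flask",ray(r,(360.5,212.5),.08,R,t).round(4), [ray(r,p,.08,R,t).round(4) for p in((326,212),(395,212),(360,180),(360,245))])
E
```

```text
65 small (array([ 0.6088, -0.1661]), np.float64(0.0315)) middle (array([ 0.4728, -0.0917]), np.float64(0.0382))
75 small (array([ 0.6087, -0.166 ]), np.float64(0.0318)) middle (array([ 0.4728, -0.0918]), np.float64(0.0385))
85 small (array([ 0.6087, -0.166 ]), np.float64(0.0319)) middle (array([ 0.4728, -0.0918]), np.float64(0.0388))
held [ 0.5974 -0.0305  0.1889]
large flask [0.6358 0.056  0.08  ] [array([0.628 , 0.0261, 0.08  ]), array([0.6427, 0.0861, 0.08  ]), array([0.6056, 0.0593, 0.08  ]), array([0.6682, 0.0515, 0.08  ])]
```

Request:
step_arm([
  {"delta_pos": [0.0035, -0.034, 0], "twist": 0, "grip": 0.3},
  {"delta_pos": [0.004, -0.034, 0], "twist": 0, "grip": 0.3},
  {"delta_pos": [0.004, -0.034, 0], "twist": 0, "grip": 0.3},
  {"delta_pos": [0, -0.034, 0], "twist": 0, "grip": 0.3},
  {"delta_pos": [0, 0, -0.02], "twist": 0, "grip": 0.3},
  {"delta_pos": [0, 0, -0.03], "twist": 0, "grip": 0.3},
  {"delta_pos": [0, 0, -0.03], "twist": 0, "grip": 0.3},
  {"delta_pos": [0, 0, -0.025], "twist": 0, "grip": 0.3},
  {"delta_pos": [0, 0, 0], "twist": 0, "grip": 0.3},
  {"delta_pos": [0, 0, 0], "twist": 0, "grip": 0.3},
])

```text
clock: 11.02
position: [0.6085, -0.1646, 0.0672]
ee_rot: [0.701, 0.084, 0.703, -0.083]
contact_force: [-1.1, 1.0, -0.0]
width: 0.0323
```

Request:
step_arm([
  {"delta_pos": [0, -0.001, -0.015], "twist": 0, "grip": 0.3},
  {"delta_pos": [0, 0, -0.01], "twist": 0, "grip": 0.3},
  {"delta_pos": [0, 0, -0.006], "twist": 0, "grip": 0.3},
  {"delta_pos": [0, 0, -0.003], "twist": 0, "grip": 0.3},
  {"delta_pos": [0, 0, 0], "twist": 0, "grip": 0.3},
  {"delta_pos": [0, 0, 0], "twist": 0, "grip": 0.3},
  {"delta_pos": [0, 0, 0], "twist": 0, "grip": 0.3},
])

```text
clock: 11.6
position: [0.6097, -0.1676, 0.0351]
ee_rot: [0.703, 0.084, 0.702, -0.085]
contact_force: [-0.3, 0.1, -0.2]
width: 0.0323
```

Request:
step_arm([
  {"delta_pos": [-0.001, 0.0015, -0.002], "twist": 0, "grip": 0.3},
  {"delta_pos": [0, 0, -0.001], "twist": 0, "grip": 0.3},
  {"delta_pos": [0, 0, 0], "twist": 0, "grip": 0.3},
  {"delta_pos": [0, 0, 0], "twist": 0, "grip": 0.3},
])

```text
clock: 11.93
position: [0.6082, -0.1658, 0.0318]
ee_rot: [0.702, 0.085, 0.702, -0.084]
contact_force: [-1.1, 0.6, 4.0]
width: 0.0322
```

Request:
step_arm([
  {"delta_pos": [0, 0, 0], "twist": 0, "grip": 0.5},
  {"delta_pos": [0, 0, 0], "twist": 0, "grip": 0.7},
  {"delta_pos": [0, 0, 0], "twist": 0, "grip": 1},
  {"delta_pos": [0, 0, 0], "twist": 0, "grip": 1},
  {"delta_pos": [0, 0, 0], "twist": 0, "grip": 1},
  {"delta_pos": [0, 0, 0], "twist": 0, "grip": 1},
  {"delta_pos": [0, 0, 0.02], "twist": 0, "grip": 1},
  {"delta_pos": [0, 0, 0.035], "twist": 0, "grip": 1},
  {"delta_pos": [0, 0, 0.035], "twist": 0, "grip": 1},
  {"delta_pos": [0, 0, 0.035], "twist": 0, "grip": 1},
])

```text
clock: 12.77
position: [0.6077, -0.1658, 0.1573]
ee_rot: [0.702, 0.085, 0.702, -0.084]
contact_force: [0.8, -0.1, 0.7]
width: 0.0847
```

Request:
step_arm([
  {"delta_pos": [-0.01, -0.02, 0.015], "twist": 0, "grip": 1},
  {"delta_pos": [-0.016, -0.036, 0], "twist": 0, "grip": 1},
  {"delta_pos": [-0.016, -0.036, 0], "twist": 0, "grip": 1},
  {"delta_pos": [-0.016, -0.036, 0], "twist": 0, "grip": 1},
  {"delta_pos": [-0.016, -0.036, 0], "twist": 0, "grip": 1},
  {"delta_pos": [-0.016, -0.036, 0], "twist": 0, "grip": 1},
  {"delta_pos": [0, 0, 0], "twist": 0, "grip": 1},
  {"delta_pos": [0, 0, 0], "twist": 0, "grip": 1},
  {"delta_pos": [0, 0, 0], "twist": 0, "grip": 1},
])

```text
clock: 13.52
position: [0.518, -0.3657, 0.1711]
ee_rot: [0.702, 0.085, 0.702, -0.085]
contact_force: [-0.3, 0.7, 0.1]
width: 0.0855
```

```bash
python3 look.py w5
```

```text
13.5167 [ 0.518  -0.3657  0.1711] [-0.72  0.4   1.47  0.    1.27 -2.06] 0.08551046163563217
```

View pics/w5.png

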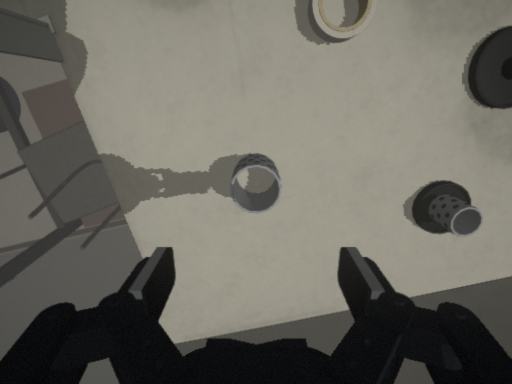

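The middle flask's ring is at (256,188), centred. The small flask stands on its base with its ring at (465,221). The glass box on the left is well clear of the fingers.

```bash
python3 - <<'E'
import pickle
from fit import *
s,r=pickle.load(open("w5.pkl","rb")); R,t=wristpose(r,s)
print("mid",ray(r,(256,188.5),.056,R,t).round(4),"small",ray(r,(465.5,221),.048,R,t).round(4))
print("box",ray(r,(130,225),0,R,t).round(3),ray(r,(105,155),0,R,t).round(3))
E
```

```text
mid [ 0.5198 -0.3664  0.056 ] small [ 0.6072 -0.1668  0.048 ]
box [ 0.546 -0.529  0.   ] [ 0.46  -0.525  0.   ]
```

Request:
step_arm([
  {"delta_pos": [0.0015, 0, -0.035], "twist": 0, "grip": 1},
  {"delta_pos": [0, 0, -0.035], "twist": 0, "grip": 1},
  {"delta_pos": [0, 0, -0.035], "twist": 0, "grip": 1},
  {"delta_pos": [0, 0, -0.022], "twist": 0, "grip": 1},
  {"delta_pos": [0, 0, -0.01], "twist": 0, "grip": 1},
  {"delta_pos": [0, 0, 0], "twist": 0, "grip": 0.7},
  {"delta_pos": [0, 0, 0], "twist": 0, "grip": 0.45},
  {"delta_pos": [0, 0, 0], "twist": 0, "grip": 0.45},
  {"delta_pos": [0, 0, 0], "twist": 0, "grip": 0.45},
  {"delta_pos": [0, 0, 0], "twist": 0, "grip": 0.45},
], force=40)

```text
clock: 14.4
position: [0.5213, -0.3668, 0.0368]
ee_rot: [0.704, 0.084, 0.701, -0.085]
contact_force: [0.6, 0.9, 4.3]
width: 0.0479
```

Request:
step_arm([
  {"delta_pos": [0, 0, 0], "twist": 0, "grip": 0.45},
  {"delta_pos": [0, 0, 0], "twist": 0, "grip": 0.45},
  {"delta_pos": [0, 0, 0], "twist": 0, "grip": 0.45},
])

```text
clock: 14.65
position: [0.5213, -0.3668, 0.0367]
ee_rot: [0.704, 0.084, 0.7, -0.085]
contact_force: [1.8, 1.5, 6.8]
width: 0.048
```

Request:
step_arm([
  {"delta_pos": [0, 0, 0.015], "twist": 0, "grip": 0.45},
  {"delta_pos": [0, 0, 0.035], "twist": 0, "grip": 0.45},
  {"delta_pos": [0, 0, 0.035], "twist": 0, "grip": 0.45},
  {"delta_pos": [0, 0, 0.035], "twist": 0, "grip": 0.45},
  {"delta_pos": [-0.01, 0.035, 0.015], "twist": 0, "grip": 0.45},
  {"delta_pos": [-0.01, 0.038, 0], "twist": 0, "grip": 0.45},
  {"delta_pos": [-0.01, 0.038, 0], "twist": 0, "grip": 0.45},
  {"delta_pos": [-0.005, 0.035, 0], "twist": 0, "grip": 0.45},
  {"delta_pos": [0, 0, 0], "twist": 0, "grip": 0.45},
  {"delta_pos": [0, 0, 0], "twist": 0, "grip": 0.45},
])

```text
clock: 15.48
position: [0.4841, -0.2183, 0.1702]
ee_rot: [0.702, 0.084, 0.702, -0.084]
contact_force: [0.7, -1.8, -1.4]
width: 0.0482
```

Request:
step_arm([
  {"delta_pos": [0, 0, 0], "twist": 0, "grip": 0.45},
  {"delta_pos": [0, 0, 0], "twist": 0, "grip": 0.45},
])

```text
clock: 15.65
position: [0.4852, -0.2211, 0.1696]
ee_rot: [0.702, 0.084, 0.702, -0.085]
contact_force: [-0.0, 0.1, -1.2]
width: 0.0482
```

```bash
python3 look.py w6
```

```text
15.65 [ 0.4852 -0.2211  0.1696] [-0.56  0.26  1.69 -0.    1.19 -1.89] 0.04824294462057317
```

View pics/w6.png

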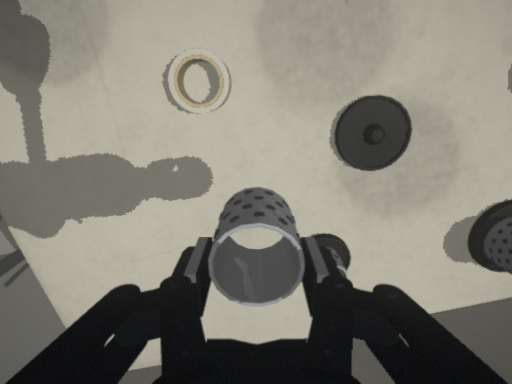

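The middle flask is held straight with its ring at (256,263). The middle base is at x 335–411, y 95–170.

```bash
python3 - <<'E'
import pickle
from fit import *
s,r=pickle.load(open("w6.pkl","rb")); R,t=wristpose(r,s)
for th in (65,80):print(circ(r,R,t,(325,85,420,180),.008,th))
print("held",ray(r,(256,263),s["position"][2]+.0195,R,t).round(4))
E
```

```text
(array([ 0.472 , -0.0925]), np.float64(0.0387))
(array([ 0.472 , -0.0924]), np.float64(0.0391))
held [ 0.4824 -0.2208  0.1891]
```

Request:
step_arm([
  {"delta_pos": [-0.003, 0.032, 0], "twist": 0, "grip": 0.45},
  {"delta_pos": [-0.004, 0.033, 0], "twist": 0, "grip": 0.45},
  {"delta_pos": [-0.004, 0.032, 0], "twist": 0, "grip": 0.45},
  {"delta_pos": [0, 0.032, 0], "twist": 0, "grip": 0.45},
  {"delta_pos": [0, 0, -0.02], "twist": 0, "grip": 0.45},
  {"delta_pos": [0, 0, -0.03], "twist": 0, "grip": 0.45},
  {"delta_pos": [0, 0, -0.03], "twist": 0, "grip": 0.45},
  {"delta_pos": [0, 0, -0.02], "twist": 0, "grip": 0.45},
  {"delta_pos": [0, 0, 0], "twist": 0, "grip": 0.45},
  {"delta_pos": [0, 0, 0], "twist": 0, "grip": 0.45},
])

```text
clock: 16.53
position: [0.4735, -0.0915, 0.0685]
ee_rot: [0.701, 0.085, 0.703, -0.085]
contact_force: [0.4, 0.4, -0.6]
width: 0.0481
```

Request:
step_arm([
  {"delta_pos": [0, 0, -0.01], "twist": 0, "grip": 0.45},
  {"delta_pos": [0, 0, -0.008], "twist": 0, "grip": 0.45},
  {"delta_pos": [0, 0, -0.005], "twist": 0, "grip": 0.45},
  {"delta_pos": [0, 0, 0], "twist": 0, "grip": 0.45},
  {"delta_pos": [0, 0, 0], "twist": 0, "grip": 0.45},
  {"delta_pos": [0, 0, 0], "twist": 0, "grip": 0.45},
])

```text
clock: 17.03
position: [0.4742, -0.0911, 0.0469]
ee_rot: [0.702, 0.085, 0.702, -0.085]
contact_force: [0.1, -1.5, -1.2]
width: 0.0477
```

Request:
step_arm([
  {"delta_pos": [0, 0, -0.002], "twist": 0, "grip": 0.45},
  {"delta_pos": [0, 0, -0.001], "twist": 0, "grip": 0.45},
  {"delta_pos": [0, 0, 0], "twist": 0, "grip": 0.45},
  {"delta_pos": [0, 0, 0], "twist": 0, "grip": 0.45},
  {"delta_pos": [0, 0, 0], "twist": 0, "grip": 0.45},
])

```text
clock: 17.45
position: [0.4744, -0.0911, 0.0447]
ee_rot: [0.703, 0.084, 0.701, -0.085]
contact_force: [-2.5, 0.2, 8.2]
width: 0.0477
```

Contact is felt, so the flask is seated. I release, lift, and back off to look at everything.

Request:
step_arm([
  {"delta_pos": [0, 0, 0], "twist": 0, "grip": 0.65},
  {"delta_pos": [0, 0, 0], "twist": 0, "grip": 0.85},
  {"delta_pos": [0, 0, 0], "twist": 0, "grip": 1},
  {"delta_pos": [0, 0, 0], "twist": 0, "grip": 1},
  {"delta_pos": [0, 0, 0], "twist": 0, "grip": 1},
  {"delta_pos": [0, 0, 0], "twist": 0, "grip": 1},
  {"delta_pos": [0, 0, 0.02], "twist": 0, "grip": 1},
  {"delta_pos": [0, 0, 0.035], "twist": 0, "grip": 1},
  {"delta_pos": [0, 0, 0.035], "twist": 0, "grip": 1},
  {"delta_pos": [0, 0, 0.035], "twist": 0, "grip": 1},
])

```text
clock: 18.28
position: [0.4731, -0.0907, 0.1694]
ee_rot: [0.702, 0.085, 0.703, -0.084]
contact_force: [-0.0, 0.3, -0.6]
width: 0.0856
```

Request:
step_arm([
  {"delta_pos": [0.01, 0.005, 0.035], "twist": 0, "grip": 1},
  {"delta_pos": [0.02, 0.01, 0.02], "twist": 0, "grip": 1},
  {"delta_pos": [0.02, 0.01, 0.02], "twist": 0, "grip": 1},
  {"delta_pos": [0.02, 0.01, 0.02], "twist": 0, "grip": 1},
  {"delta_pos": [0, 0, 0], "twist": 0, "grip": 1},
  {"delta_pos": [0, 0, 0], "twist": 0, "grip": 1},
  {"delta_pos": [0, 0, 0], "twist": 0, "grip": 1},
  {"delta_pos": [0, 0, 0], "twist": 0, "grip": 1},
])

```text
clock: 18.95
position: [0.542, -0.056, 0.2619]
ee_rot: [0.701, 0.085, 0.703, -0.085]
contact_force: [0.4, 0.2, -0.4]
width: 0.0852
```

```bash
python3 look.py w7; python3 - <<'E'
from rig import manip
import cv2
r=manip.get_image("scene"); cv2.imwrite("pics/scene1.png",cv2.resize(r["img"][100:300,130:450,::-1],(800,500)))
E
```

```text
18.95 [ 0.542  -0.056   0.2619] [-0.23  0.22  1.51 -0.    1.42 -1.56] 0.08516771723915331
```

View pics/w7.png

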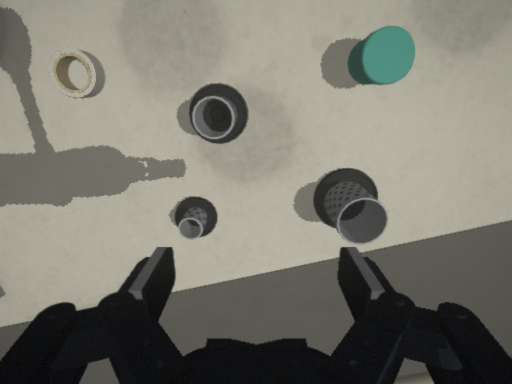

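View pics/scene1.png

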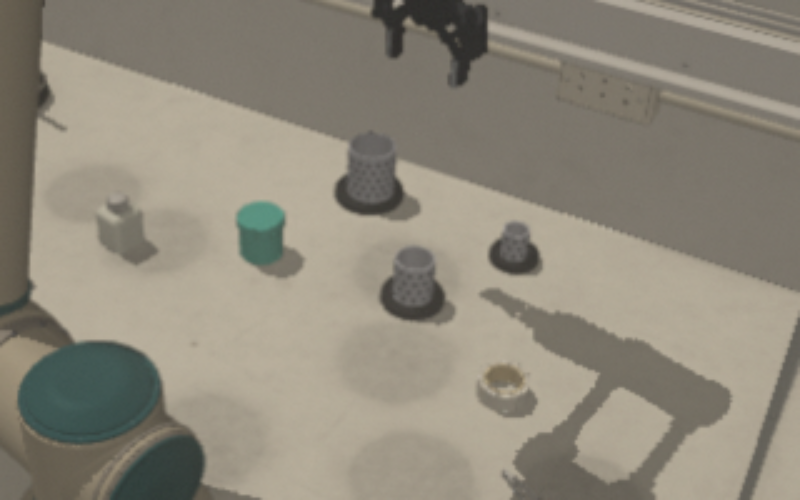

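All three flasks stand upright on their bases. In w7 the rings are at about (214,118) middle, (191,228) small and (361,220) large. I check the centring once more in numbers.

```bash
python3 - <<'E'
import pickle
from fit import *
s,r=pickle.load(open("w7.pkl","rb")); R,t=wristpose(r,s)
for k,p,h,b in (("mid",(214,118),.064,(.472,-.0922)),("small",(191,228.5),.048,(.6087,-.166)),("large",(361.5,220),.08,(.634,.0573))):
    q=ray(r,p,h,R,t)[:2]; print(k,q.round(4),(q-b).round(4))
E
```

```text
mid [ 0.4746 -0.0902] [0.0026 0.002 ]
small [ 0.6092 -0.1646] [0.0005 0.0014]
large [0.6348 0.0553] [ 0.0008 -0.002 ]
```

```bash
python3 -c "
from rig import manip
print(manip.sign_off())"
```

```text
the job is handed in; nothing more can be done
None
```

All three flasks stand upright on the bases of their own size, and I handed the job in at about 19 s of the 88 s allowed. The sign-off gives no verdict, so what follows is from my own checks.

- **Centring:** the last wrist picture puts the flasks off their base centres by about 3.3 mm (middle), 1.5 mm (small) and 2.2 mm (large). The limit is 10 mm.
- **Seating:** the middle and small flasks gave a clear contact force before I released them. The large one gave no clear force; I let it go at the computed floor height. I did not measure tilt or foot height directly. All three look upright and flat inside the rim in the last pictures.
- **Bystanders:** in the last pictures the jar, the tape and the bottle stand upright and look unmoved; I did not measure their positions. The gripper is open and well clear of everything.
- **Mended:** my first grip on the small flask was low enough that the fingertips pressed lightly on the bench, at about 6 N. I took it again about 8 mm higher before lifting.
- **Disagreed:** the fixed scene camera put the bases about 7 mm away from where the top camera did. I used the wrist camera for the bases, which agreed with the top camera to about 4 mm.

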